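# Degas the specimen mounts in the hand-pumped vacuum box

### The job

Pull out the vacuum box's tray, stand every resin specimen mount from the bench upright on it, and push the tray fully shut. Then pump the red lever through four full strokes, each time right down and fully back up, with the tray kept shut. Afterwards take all the mounts out and stand them upright on the floor of the yellow curing rack, push the empty tray fully shut again, and leave the other things on the bench where they are.

Things in the scene. Friction and masses are not known exactly. Their poses are not given: they have to be found in the camera images.
- vacbox: Vacuum box, fixed, yaw varies: white chamber with clear roof, 146 (x) x 136 (y) x 60 mm tall, roof underside 52 mm up. Origin on the bench under its centre; x points away from the robot, y left. Open on -y, where the tray slides out over a thin rail plate reaching y -208 mm. Beside it (x 15 to 105, y 75 to 141 mm, 62 mm tall, hinge cheeks to 100 mm) the pump block with the red lever.
- tray (a joint): How far the tray is pulled out, m: 0 = shut, blue front plate against the chamber; 0.145 = fully out. Slides in the box's -y direction with light friction and stays where it is left.
- tray_floor (a point): Point on the tray's steel floor, 14 mm above the bench, moves with the tray; axes as the box's. Floor x -59 to 59, y -62 to 53 mm from here, rim 8 mm high; on -y the blue front plate (146 mm wide, y -62 to -70, top 60 mm above the bench). Four blue discs mark places at x +-31, y -29 and 27 mm. Fully out, the floor is clear of the chamber.
- tray_handle (a point): Middle of the tray's black bar handle, moves with the tray: a 12 mm thick bar lying along the box's x, 90 mm long, 45 mm above the bench, 48 mm out from the front plate (42 mm clear gap between bar and plate).
- pump_lever (a joint): Angle of the red pump lever, rad: 0 = fully up (0.6 rad above level, held there by its spring), 0.6 = fully down (level). A full stroke goes past 0.5 and back below 0.08. Spring: about 4 N at the top, 11 N at the bottom, pressed down at the grip; it returns by itself.
- lever_grip (a point): Point on the top face of the lever's red grip (grip 90 mm long, 34 mm wide, 16 mm thick), on its centre line, 160 mm from the hinge, 35 mm from the grip's outer end; moves with the lever. The lever points from its hinge towards the robot (the box's -x).
- lever_hinge (a point): Middle of the lever's hinge, 85 mm above the bench; the hinge axis lies along the box's y.
- rack_floor (a point): Centre of the floor of the yellow curing rack, 8 mm above the bench. Rack 150 (x) x 136 (y) mm, fixed; rim 3 mm thick, 8 mm high above the floor. White discs 40 mm wide mark four places at x = +-35, y = +-32 mm.
- mount1: Specimen mount: blue resin puck, 32 mm diameter, 28 mm tall, 45 g, a small steel specimen showing in its top. Origin at the centre of its underside, z up. May be absent (None from the start).
- mount2: Specimen mount: green resin puck, 32 mm diameter, 28 mm tall, 45 g, a small steel specimen showing in its top. Origin at the centre of its underside, z up. May be absent (None from the start).
- mount3: Specimen mount: red resin puck, 32 mm diameter, 28 mm tall, 45 g, a small steel specimen showing in its top. Origin at the centre of its underside, z up. May be absent (None from the start).
- mount4: Specimen mount: orange resin puck, 32 mm diameter, 28 mm tall, 45 g, a small steel specimen showing in its top. Origin at the centre of its underside, z up. May be absent (None from the start).
- slidebox: Bystander, leave alone: green plastic microscope-slide box, 87 x 102 x 37 mm tall. Origin at the centre of its underside.
- oilbottle: Bystander, leave alone: small amber oil bottle with black cap, 34 mm diameter, 75 mm tall. Origin at the centre of its underside.
- stainjar: Bystander, leave alone: glass jar with blue lid, 52 mm diameter, 85 mm tall. Origin at the centre of its underside.
- lenspaper: Bystander, leave alone: white pad of lens paper with a blue band, 70 x 100 x 14 mm. Origin at the centre of its underside.
Not all that is in view belongs to the job. What is shaped like the mount4 but pink, purple or white is not meant.

How it is judged:
By the outcome, as a careful person would: the job done as asked, in the order asked, and still so for the second after the job is handed in, with the robot touching nothing.
Of mount1, mount2, mount3, mount4 only 2 to 4 are there at a start; the rules pass over those that are not, and their reading is None.
At some moment in a run one of mount1, mount2, mount3, mount4 may be knocked a few centimetres aside while the robot is not near it.
It also fails if it takes over 210 s, if anything falls off the work surface, if the arm or the gripper's body presses on something with over 40 N, if the wrist force passes 120 N, or if a joint passes its speed limit or range.

### The arm

A 6-joint arm with a two-finger parallel gripper is mounted at the origin on the work surface. World frame = base frame: x ahead of the robot, y to its left, z up, the work surface at z = 0. Lengths are in mm, angles in rad, forces in N, time in s.
With the tool pointing down it reaches from about 275 to 750 mm from the base axis. Payload 10.2 kg.
Tool frame: the origin (TCP) lies midway between the tips of the shut fingers; the grasp point (between the pads) lies 19 mm behind it; z points along the fingers, y is the line along which they close (so a half turn about z gives the same grasp; the last joint's range is limited). The gripper opens to 85 mm and grips with 20 to 120 N. Pads are 22 mm wide; open, the fingers measure 114 mm over their backs; the gripper's body (76 mm by 85 mm) begins 54 mm behind the grasp point. The pads swing forward as they close: fully open they stand 13 mm farther back than shut.
Start: joints at [1.018, 0.313, 1.498, -0, 1.331, -0.223], TCP at [170.036, 496.708, 231.294] pointing down, gripper open.
Joint ranges: [-2.94, 2.94], [-0.97, 2.17], [0.19, 2.56], [-1.23, 4.37], [0.02, 3.11], [-2.88, 2.88]. Speed limits (rad/s): [2.39, 2.39, 3.01, 3.14, 3.14, 3.14].

### API

Orientations are given as a unit quaternion [w, x, y, z].
In Python, from rig import ctrl, capture, camera_info gives the robot as it stands.
- The arm moves only by the tool apply_moves, never from a script. Its argument "targets" is a list of rows, each a list of 3 entries, a list of its own where there are three numbers: the finger opening in mm, from 0 to 85.4, then the shift along the world's x, y, z in mm, then the turn, a rotation vector about the world's x, y, z in degrees. In form: [[grip, [dx, dy, dz], [rx, ry, rz]], ...]. A call has 1 to 20 rows; each row is the pose to reach, as a shift and turn from the pose commanded when the call began; what a row does not reach only later rows make up. A row lasts 1/10 s, in which the tool goes at most 50 mm and 8.59 degrees, less where a joint would pass 70% of its speed; a pose out of reach is approached as far as the arm can. A call with a gripper value outside its range is refused whole. The fingers move at their own pace and stop on an object; "squeeze" is the grip in N (left out, the last holds). Time passes only in rows, so rows that repeat a pose let the fingers close. It gives the time, the measured TCP pose, the force, the opening and the grip force at its end, in the units of the state.
- ctrl.sense(): the state, without advancing time (a new reading comes with each control period).
- capture(name): name is "side" or "top" or "wrist"; returns (picture, depth): 400x640x3 uint8, blue, green, red; 400x640 float32, mm along the optical axis (not along the pixel's ray), 0 where there is no reading.
- camera_info(name): a dict with "vfov" (degrees; the focal length in pixels is half the picture's height over the tangent of half this angle, whatever the lens; pixels are square), "cx", "cy" (the principal point, pixels), "extrinsics" (4x4, takes a point from camera to world coordinates). Camera axes: x right, y down, z forward; pixel columns grow to the right and rows downward; lengths in mm; the calibration is good to about 2 mm. A picture is of the moment at which its call begins: read the wrist's pose just before it. camera_info takes no time and is no camera call; for the wrist camera it gives the pose at the moment of the call.
- ctrl.finish_job(): hands the job in; it is judged then, once.
The state is a dict: "time_s": time; "joints": joint angles; "dq": joint speeds; "tau": joint torques, N m; "eef_pos": TCP position; "ee_rot": TCP orientation; "force": force on the tool from outside, world axes, zero at the start; "wrist_torque": the same for the moment, N m; "grip_width": opening from 0.0 (shut) to 1.0 (fully open); "grip_force": force on a finger pad.
Only numpy, scipy, OpenCV 4.12 (cv2) and the standard library are available. Lean on these libraries where they do the work, as an engineer would, in place of code of your own. Each camera call takes 0.05 s, during which the arm holds its last target. There are 200 camera calls.

## Working session

There is one attempt and no reset: what is moved stays moved. The work goes in short steps, Python scripts to look and compute and a tool call to move; the robot and the scene stay as the last step left them, time stands still between calls to the robot, and variables do not carry over. Pictures are saved under pics/ and viewed, at most 14 in all, crops included, and the job is handed in when it is done.

Besides the shell and the picture viewer there is one more tool, called after "Emit:" as a command line: name --argument value ..., lists and objects as JSON in quotes. apply_moves: Moves the arm, as the interface text tells. Its arguments: {"type":"object","properties":{"targets":{"type":"array","items":{"type":"array"}},"squeeze":{"type":"number"}},"required":["targets"]}

```bash
ls; mkdir -p pics; cat > h.py <<'E'
import numpy as np, cv2
from rig import ctrl, capture, camera_info
def K(info):
    return 200/np.tan(np.radians(info['vfov'])/2)
def ray(info,u,v):
    f=K(info);T=np.array(info['extrinsics']);d=T[:3,:3]@np.array([(u-info['cx'])/f,(v-info['cy'])/f,1.]);return T[:3,3],d
def onz(info,u,v,z):
    o,d=ray(info,u,v);return o+d*(z-o[2])/d[2]
def dep(info,u,v,D):
    o,d=ray(info,u,v);return o+d*D[int(round(v)),int(round(u))]
def cloud(info,D):
    f=K(info);T=np.array(info['extrinsics']);v,u=np.mgrid[:400,:640]
    P=np.stack([(u-info['cx'])/f*D,(v-info['cy'])/f*D,D],-1)
    return P@T[:3,:3].T+T[:3,3]
def proj(info,p):
    T=np.linalg.inv(np.array(info['extrinsics']));q=T[:3,:3]@np.array(p)+T[:3,3];f=K(info)
    return info['cx']+f*q[0]/q[2],info['cy']+f*q[1]/q[2]
E
python3 - <<'E'
from h import *
for n in('top','side'):
    i=camera_info(n);p,d=capture(n);cv2.imwrite(f'pics/{n}0.png',p);np.save(f'{n}0.npy',d);print(n,i)
print(ctrl.sense())
E
```

```text
pics
top {'vfov': 56.22148446000809, 'cx': 315.85685814903036, 'cy': 205.05216819291178, 'extrinsics': array([[-1.62542676e-02, -9.94374775e-01,  1.04664248e-01,
         5.39816289e+02],
       [-9.99823877e-01,  1.71464333e-02,  7.62988324e-03,
        -2.44372044e+01],
       [-9.38158199e-03, -1.04521796e-01, -9.94478346e-01,
         1.01608331e+03],
       [ 0.00000000e+00,  0.00000000e+00,  0.00000000e+00,
         1.00000000e+00]])}
side {'vfov': 55.58842652735762, 'cx': 326.0366193872909, 'cy': 200.14711560768257, 'extrinsics': array([[ 9.91724552e-01, -6.48357652e-02,  1.10809462e-01,
         5.18836692e+02],
       [-1.28363239e-01, -4.85289467e-01,  8.64879768e-01,
        -7.84636515e+02],
       [-2.30047705e-03, -8.71946361e-01, -4.89596008e-01,
         5.56760548e+02],
       [ 0.00000000e+00,  0.00000000e+00,  0.00000000e+00,
         1.00000000e+00]])}
{'time_s': 0.1, 'joints': array([ 1.01760919e+00,  3.13378204e-01,  1.49832318e+00, -2.54961944e-05,
        1.33095747e+00, -2.23390053e-01]), 'dq': array([ 0.00082686, -0.00079021, -0.00327264,  0.00109463, -0.0013197 ,
       -0.0006367 ]), 'tau': array([ 3.21070220e-03, -4.12902761e+01, -2.60139978e+01, -9.61944193e-05,
        3.05697613e-03, -3.03179229e-05]), 'eef_pos': array([169.92311142, 496.52199619, 230.8146763 ]), 'ee_rot': array([-1.90374025e-04,  1.64149231e-01,  9.86435373e-01, -4.98101904e-04]), 'force': array([0.64992654, 0.04927504, 0.46658569]), 'wrist_torque': array([-0.01537152,  0.00346941, -0.01557728]), 'grip_force': 0.0, 'grip_width': 0.9969734539680111}
```

View pics/top0.png

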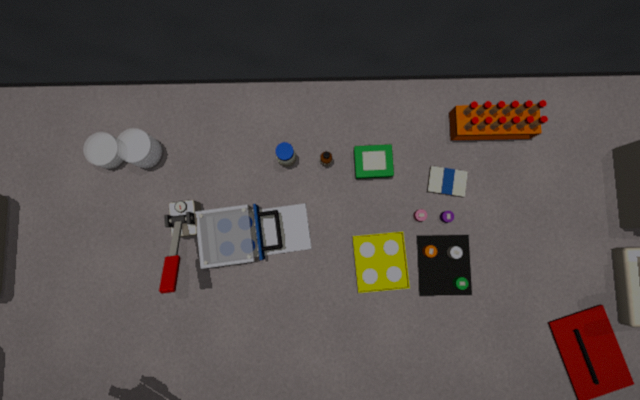

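View pics/side0.png

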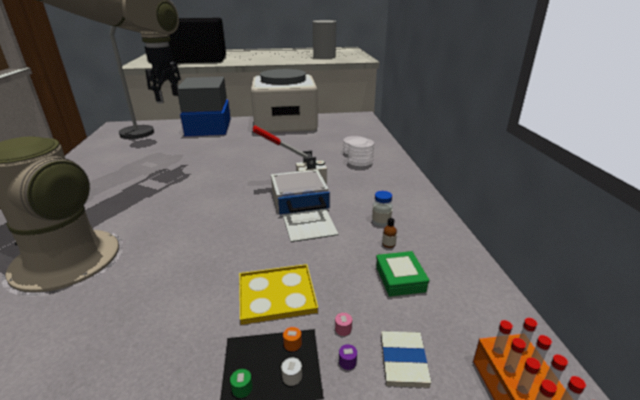

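Top picture: the vacuum box is at about (228,237), with its front plate at (257,232) and its handle at (271,230). The lever grip is at (170,274) and the rack at (381,262).

Candidates shaped like a mount:
- Orange (431,251): fits mount4.
- Green (462,284): fits mount2.
- White (456,253), pink (421,215) and purple (447,216): excluded by colour.

I see no red or blue puck so far.

```bash
python3 - <<'E'
from h import *
i=camera_info('top');p=cv2.imread('pics/top0.png');d=np.load('top0.npy');C=cloud(i,d)
hsv=cv2.cvtColor(p,cv2.COLOR_BGR2HSV)
H,S,V=[hsv[...,k].astype(int) for k in range(3)]
def show(name,m,zmin=-20,amin=15):
    n,l,s,c=cv2.connectedComponentsWithStats(m.astype(np.uint8))
    for k in range(1,n):
        if s[k,4]>=amin:
            q=C[l==k];q=q[np.isfinite(q).all(1)&(d[l==k]>0)]
            z=np.percentile(q[:,2],90);w=onz(i,*c[k],z)
            print(name,c[k].round(1),s[k],'z90 %.0f'%z,w.round(0), 'minrect',[np.round(x,1) for x in cv2.minAreaRect(np.argwhere(l==k)[:,::-1].astype(np.float32))])
ok=(S>110)&(V>50)
show('red',ok&((H<6)|(H>172)));show('orange',ok&(H>=6)&(H<20));show('yellow',ok&(H>=22)&(H<36))
show('green',ok&(H>40)&(H<85));show('blue',ok&(H>95)&(H<128))
show('pur',ok&(H>=128)&(H<172))
crop=p[195:310,345:485];cv2.imwrite('pics/c1.png',cv2.resize(np.hstack([crop,p[180:295,150:320]]),None,fx=2.55,fy=4,interpolation=3) if 0 else np.vstack([cv2.resize(crop,(360,296)),cv2.resize(p[190:300,155:320],(360,240))]))
# box top heights
for (u,v) in[(228,237),(257,232),(270,230),(279,230),(295,228),(300,245),(170,274),(181,219),(200,240),(381,262)]:
    print((u,v),dep(i,u,v,d).round(0))
E
```

```text
red [473.5 104.2] [470 101   8   8  44] z90 114 [ 880. -413.  114.] minrect [array([473.6, 104.2]), array([6.3, 7.2]), np.float64(63.4)]
red [487.2 104. ] [483 101   9   7  44] z90 114 [ 880. -447.  114.] minrect [array([487.3, 104.3]), array([6.4, 7.1]), np.float64(45.0)]
red [500.9 103.8] [497 101   9   7  44] z90 114 [ 879. -481.  114.] minrect [array([500.8, 103.7]), array([6.4, 7.1]), np.float64(45.0)]
red [514.6 103.4] [510 100  10   8  46] z90 114 [ 880. -515.  114.] minrect [array([514.5, 103.5]), array([5.7, 7.1]), np.float64(45.0)]
red [528.3 103. ] [524 100   9   7  45] z90 113 [ 881. -549.  113.] minrect [array([528.3, 103.3]), array([6.4, 7.1]), np.float64(45.0)]
red [542.3 103.3] [539 100   8   8  48] z90 114 [ 879. -583.  114.] minrect [array([542.2, 103.3]), array([6.4, 7.1]), np.float64(45.0)]
red [474.4 120.1] [471 117   7   7  37] z90 114 [ 839. -413.  114.] minrect [array([474.8, 120.2]), array([5.7, 6.4]), np.float64(45.0)]
red [488.1 119.8] [485 117   7   7  38] z90 114 [ 839. -447.  114.] minrect [array([488.3, 119.7]), array([5.7, 6.4]), np.float64(45.0)]
red 
[... 2047 characters left out ...]
np.float64(83.0)]
blue [250.5 221.7] [250 218   2   8  15] z90 17 [603. 159.  17.] minrect [array([250.5, 221.5]), array([7., 1.]), np.float64(90.0)]
blue [253.3 244.4] [252 241   3   8  17] z90 16 [543. 151.  16.] minrect [array([253. , 244.5]), array([7., 2.]), np.float64(90.0)]
pur [447.3 216. ] [442 211  12  11  81] z90 30 [ 609. -362.   30.] minrect [array([447.5, 216. ]), array([10., 11.]), np.float64(90.0)]
(228, 237) [562. 208.  60.]
(257, 232) [574. 134.  60.]
(270, 230) [581. 108.   5.]
(279, 230) [578.  79.  49.]
(295, 228) [585.  41.   4.]
(300, 245) [539.  28.   1.]
(170, 274) [480. 306. 182.]
(181, 219) [608. 315.  98.]
(200, 240) [556. 280.  59.]
(381, 262) [ 491. -187.   11.]
```

View pics/c1.png

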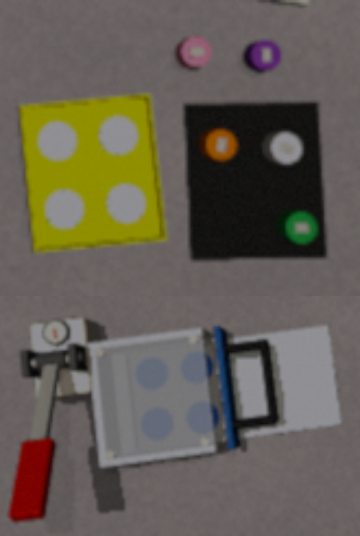

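The crop confirms it: the only mounts on the dark mat in the listed colours are orange (mount4) and green (mount2). White, pink and purple are decoys. mount1 and mount3 are absent; the other red and blue regions are tube caps, a notebook, the jar lid and the tray. Next I fit the box and rack poses.

```bash
python3 - <<'E'
from h import *
i=camera_info('top');p=cv2.imread('pics/top0.png');d=np.load('top0.npy');C=cloud(i,d)
hsv=cv2.cvtColor(p,cv2.COLOR_BGR2HSV);H,S,V=[hsv[...,k].astype(int) for k in range(3)]
u=np.mgrid[:400,:640][1]
def rect(m):
    q=C[m][:,:2].astype(np.float32);r=cv2.minAreaRect(q);print(len(q),[np.round(x,1) for x in r]);return r
z=C[...,2]
reg=(u>190)&(u<265)&(z>52)&(z<66)&(C[...,0]>440)&(C[...,0]<660)
m=cv2.morphologyEx(reg.astype(np.uint8),cv2.MORPH_OPEN,np.ones((3,3)))>0
n,l,s,c=cv2.connectedComponentsWithStats(m.astype(np.uint8));print(s[1:])
rect(l==1+np.argmax(s[1:,4]))
blue=(H>95)&(H<128)&(S>110)&(V>50)&(u>252)&(u<265)&(z>54)
q=C[blue][:,:2];print('plate',rect(blue));vx=cv2.fitLine(q.astype(np.float32),cv2.DIST_HUBER,0,.01,.01).ravel();print(vx,np.degrees(np.arctan2(vx[1],vx[0])))
# handle: dark pixels high
h=(z>38)&(z<56)&(u>262)&(u<285)&(C[...,0]>500)&(C[...,0]<640);rect(h)
# rail
rl=(V>110)&(S<40)&(u>284)&(u<315)&(C[...,0]>480)&(C[...,0]<660);rect(rl)
y=(H>=22)&(H<36)&(S>110)&(V>50)
q=np.array([onz(i,b,a,12)[:2] for a,b in np.argwhere(y)],np.float32);print('rack',cv2.minAreaRect(q))
# white discs in rack
w=(V>110)&(S<60)&(u>352)&(u<410);n,l,s,c=cv2.connectedComponentsWithStats(w.astype(np.uint8))
for k in range(1,n):
    if s[k,4]>60: print(s[k],onz(i,*c[k],8).round(1))
g=(H<6)&(S>110)&(u<185)&(u>155);rect(g);print(C[g][:,2].min(),C[g][:,2].max())
E
```

```text
[[ 191  201   63   68 3179]
 [ 253  204    4   12   39]
 [ 254  217    8   44  153]]
3179 [array([577.7, 227.9]), array([174. , 150.6]), np.float64(6.8)]
153 [array([591. ,  68.1]), array([141.4, 157.2]), np.float64(13.0)]
plate ((590.97802734375, 68.05709075927734), (141.39352416992188, 157.1583709716797), 13.028860092163086)
[9.92914975e-01 1.18826784e-01 5.74650879e+02 1.33513092e+02] 6.8243976
295 [array([578.3, 102.3]), array([101.5,  50. ]), np.float64(6.8)]
1200 [array([571.1,  26.3]), array([168.9,  94. ]), np.float64(6.3)]
rack ((491.8719482421875, -185.35557556152344), (150.56968688964844, 137.41099548339844), 4.234679698944092)
[362 151  24  19 425] [ 766.8 -177.2    8. ]
[384 240  14  15 168] [ 529.4 -214.4    8. ]
[360 242  15  15 166] [ 524.7 -150.8    8. ]
[387 267  14  15 169] [ 459.4 -219.7    8. ]
[363 269  14  15 172] [ 454.7 -155.9    8. ]
575 [array([490.9, 177.9]), array([ 79.2, 410.7]), np.float64(4.2)]
1.5591715464237268 1016.083311916969
```

Emit:
apply_moves --targets '[[85,[100,-100,20],[0,0,8]],[85,[200,-205,20],[0,0,16]],[85,[300,-310,20],[0,0,24]],[60,[411,-415,20],[0,0,25.7]],[60,[411,-415,20],[0,0,25.7]],[60,[411,-415,20],[0,0,25.7]],[60,[411,-415,20],[0,0,25.7]],[60,[411,-415,20],[0,0,25.7]],[60,[411,-415,20],[0,0,25.7]],[60,[411,-415,20],[0,0,25.7]],[60,[411,-415,20],[0,0,25.7]],[60,[411,-415,20],[0,0,25.7]],[60,[411,-415,20],[0,0,25.7]],[50,[411,-415,20],[0,0,25.7]],[50,[411,-415,20],[0,0,25.7]],[50,[411,-415,20],[0,0,25.7]],[50,[411,-415,20],[0,0,25.7]]]'

```text
time_s: 1.8
eef_pos: [580.6, 82.6, 251.7]
ee_rot: [0.0, -0.06, 0.998, -0.0]
force: [0.2, -1.0, 1.7]
grip_width: 0.585
grip_force: 0.0
```

```bash
python3 - <<'E'
from h import *
s=ctrl.sense();print(s['eef_pos'],s['ee_rot'],s['joints'])
i=camera_info('wrist');p,d=capture('wrist');print(i);cv2.imwrite('pics/w1.png',p);np.save('w1.npy',d)
for nm,q in dict(bar=(580.7,81.9,51),plate=(574.6,133.5,60),e1=(580.7+.993*45,81.9+.118*45,51)).items(): print(nm,proj(i,q))
E
```

```text
[580.57154264  82.59703328 251.65284621] [ 1.94431125e-04 -6.00006130e-02  9.98198321e-01 -3.77818483e-06] [-5.83434175e-02  4.37561124e-01  1.26759874e+00  3.87741131e-05
  1.43604575e+00 -1.74921829e+00]
{'vfov': 64.10090556314069, 'cx': 313.31109163915835, 'cy': 196.78705185766185, 'extrinsics': array([[-1.20128392e-01,  9.48008382e-01,  2.94702014e-01,
         5.05651931e+02],
       [ 9.92758313e-01,  1.14808806e-01,  3.53535079e-02,
         7.31695456e+01],
       [-3.18964393e-04,  2.96814834e-01, -9.54934999e-01,
         3.92701604e+02],
       [ 0.00000000e+00,  0.00000000e+00,  0.00000000e+00,
         1.00000000e+00]])}
bar (np.float64(313.0919971030167), np.float64(169.97199482100226))
plate (np.float64(361.8779698514995), np.float64(171.93788050615197))
e1 (np.float64(313.0150407308191), np.float64(208.87162219058294))
```

View pics/w1.png

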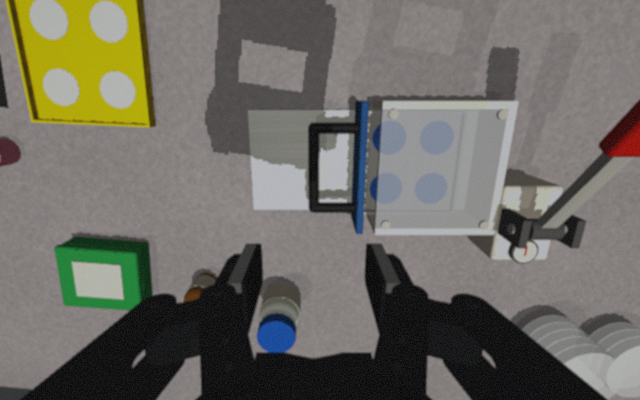

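The wrist picture shows the bar centred at about (314,167) and the plate at (361,168), within 2 mm of the prediction. Next I descend and grip the bar.

Emit:
apply_moves --targets '[[50,[0,-1,-50],[0,0,0]],[50,[0,-1,-100],[0,0,0]],[50,[0,-1,-150],[0,0,0]],[50,[0,-1,-190],[0,0,0]],[50,[0,-1,-215],[0,0,0]],[50,[0,-1,-224],[0,0,0]],[50,[0,-1,-224],[0,0,0]],[0,[0,-1,-224],[0,0,0]],[0,[0,-1,-224],[0,0,0]],[0,[0,-1,-224],[0,0,0]],[0,[0,-1,-224],[0,0,0]],[0,[0,-1,-224],[0,0,0]],[0,[0,-1,-224],[0,0,0]]]' --squeeze 30

```text
time_s: 3.15
eef_pos: [581.8, 80.8, 28.8]
ee_rot: [0.001, -0.059, 0.998, -0.0]
force: [-0.6, 1.1, 7.0]
grip_width: 0.124
grip_force: 29.2
```

Emit:
apply_moves --targets '[[0,[0.6,-5,0],[0,0,0]],[0,[1.8,-15,0],[0,0,0]],[0,[3.5,-30,0],[0,0,0]],[0,[5.4,-45,0],[0,0,0]],[0,[7.1,-60,0],[0,0,0]],[0,[8.9,-75,0],[0,0,0]],[0,[10.7,-90,0],[0,0,0]],[0,[12.5,-105,0],[0,0,0]],[0,[14.3,-120,0],[0,0,0]],[0,[15.5,-130,0],[0,0,0]],[0,[16.7,-140,0],[0,0,0]],[0,[17.2,-144,0],[0,0,0]],[0,[17.2,-144,0],[0,0,0]],[0,[17.2,-144,0],[0,0,0]]]'

```text
time_s: 4.55
eef_pos: [597.2, -49.6, 28.5]
ee_rot: [-0.001, -0.06, 0.998, 0.01]
force: [-2.5, 71.8, 20.1]
grip_width: 0.127
grip_force: 35.8
```

The tray has hit its stop at about 131 mm of travel. It was already about 13 mm out at the start, which matches the gap I see between chamber and plate. I ease off, release and rise.

Emit:
apply_moves --targets '[[0,[-1.6,13.5,0],[0,0,0]],[0,[-1.6,13.5,0],[0,0,0]],[45,[-1.6,13.5,0],[0,0,0]],[45,[-1.6,13.5,0],[0,0,0]],[45,[-1.6,13.5,0],[0,0,0]],[45,[-1.6,13.5,0],[0,0,0]],[45,[-1.6,13.5,30],[0,0,0]],[45,[-1.6,13.5,80],[0,0,0]],[50,[-1.6,13.5,130],[0,0,0]],[50,[-50,-35,180],[0,0,-4]],[50,[-80,-70,224],[0,0,-8]],[50,[-80,-120,224],[0,0,-8]],[50,[-80,-160,224],[0,0,-8]],[50,[-80,-200,224],[0,0,-8]],[50,[-80,-200,224],[0,0,-8]],[50,[-80,-200,224],[0,0,-8]]]'

```text
time_s: 6.15
eef_pos: [517.7, -265.0, 250.8]
ee_rot: [-0.0, 0.012, 1.0, 0.0]
force: [-0.0, 0.3, -0.3]
grip_width: 0.586
grip_force: 0.0
```

```bash
cat >> h.py <<'E'
def masks(p):
    hsv=cv2.cvtColor(p,cv2.COLOR_BGR2HSV);H,S,V=[hsv[...,k].astype(int) for k in range(3)]
    ok=(S>110)&(V>50)
    return dict(orange=ok&(H>=6)&(H<20),green=ok&(H>40)&(H<85))
def pucks(cam,z=28,save=None,base=None):
    i=camera_info(cam);p,d=capture(cam);C=cloud(i,d);out={}
    if save: cv2.imwrite(save,p)
    for k,m in masks(p).items():
        n,l,s,c=cv2.connectedComponentsWithStats(m.astype(np.uint8))
        for j in range(1,n):
            t=(l==j)&(d>0)&(np.abs(C[...,2]-z)<6)   # top-face pixels
            if s[j,4]<40 or t.sum()<20: continue
            h,_=cv2.findContours(t.astype(np.uint8),cv2.RETR_EXTERNAL,cv2.CHAIN_APPROX_NONE)
            h=max(h,key=cv2.contourArea); (u,v),r=cv2.minEnclosingCircle(h)
            w=np.array([onz(i,*q[0],z)[:2] for q in h],np.float32);(c0,r0)=cv2.minEnclosingCircle(w)
            print(cam,k,'px',(round(u),round(v)),'pos',np.round(c0,1),'diam',round(2*r0,1),'z',np.round(np.percentile(C[t][:,2],[10,50,90]),1))
    return i,p,d,C
E
python3 - <<'E'
from h import *
s=ctrl.sense();print(s['eef_pos'],s['ee_rot'])
pucks('wrist',28,'pics/w2.png')
pucks('top',28,'pics/t2.png')
i=camera_info('top');p=cv2.imread('pics/t2.png');hsv=cv2.cvtColor(p,cv2.COLOR_BGR2HSV)
m=(hsv[...,0]>95)&(hsv[...,0]<128)&(hsv[...,1]>70)&(hsv[...,2]>50);m[:,:230]=0;m[:190]=0;m[280:]=0;m[:,330:]=0
n,l,st,c=cv2.connectedComponentsWithStats(m.astype(np.uint8))
for k in range(1,n):
    if st[k,4]>30: print(st[k],onz(i,*c[k],14).round(1),onz(i,*c[k],60).round(1))
E
```

```text
[ 517.73267753 -265.03514109  250.78637054] [-2.38259734e-04  1.20178562e-02  9.99927737e-01  1.86520971e-04]
wrist orange px (271, 166) pos [ 516.5 -314.4] diam 31.8 z [25.2 26.4 27.4]
wrist orange px (172, 384) pos [ 834.8 -478.7] diam 12.0 z [24.5 28.3 31.4]
wrist green px (196, 92) pos [ 433.8 -390.2] diam 32.0 z [25.1 26.3 27.4]
wrist green px (360, 312) pos [ 718.8 -206.8] diam 34.4 z [23.4 32.  33.8]
top orange px (453, 129) pos [ 844.1 -389.9] diam 50.2 z [23.3 27.6 32.5]
top green px (388, 176) pos [ 718.5 -210.8] diam 0.0 z [32.1 33.3 33.9]
top green px (462, 284) pos [ 432.9 -390.5] diam 29.9 z [25.2 28.4 30.1]
[304 197  10  56 179] [591.8   3.8  14. ] [589.5   2.5  60. ]
[287 209  14  14 166] [617.7  44.1  14. ] [614.2  41.   60. ]
[266 212  15  14 171] [610.9  99.7  14. ] [607.6  94.   60. ]
[289 232  15  14 171] [556.4  36.8  14. ] [555.6  34.   60. ]
[269 235  15  14 170] [549.5  92.4  14. ] [549.   87.1  60. ]
```

View pics/w2.png

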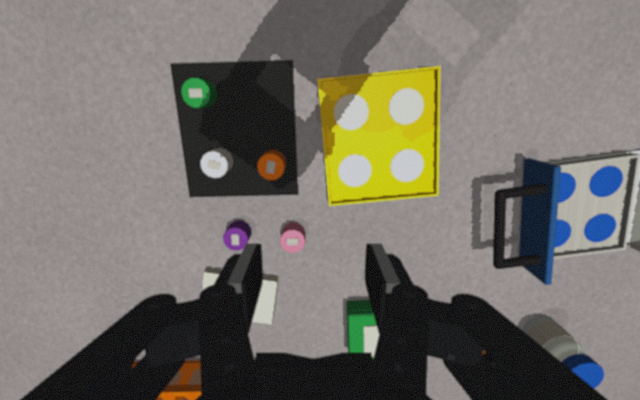

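View pics/t2.png

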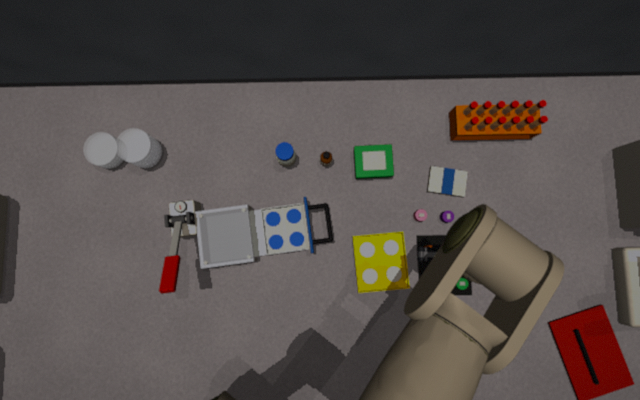

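The tray is fully out and its discs are located. mount4 (orange) is at (516,-314) and mount2 (green) at (434,-390), both 32 mm across as expected. I pick mount4 with the fingers turned 45° so they stay clear of the white decoy.

Emit:
apply_moves --targets '[[55,[-1,-49,-50],[0,0,-8]],[55,[-1,-49,-100],[0,0,-16]],[55,[-1,-49,-150],[0,0,-24]],[55,[-1,-49,-180],[0,0,-32]],[55,[-1,-49,-190],[0,0,-40]],[55,[-1,-49,-200],[0,0,-44]],[55,[-1,-49,-225],[0,0,-44]],[55,[-1,-49,-242],[0,0,-44]],[55,[-1,-49,-242],[0,0,-44]],[55,[-1,-49,-242],[0,0,-44]],[20,[-1,-49,-242],[0,0,-44]],[20,[-1,-49,-242],[0,0,-44]],[20,[-1,-49,-242],[0,0,-44]],[20,[-1,-49,-242],[0,0,-44]],[20,[-1,-49,-242],[0,0,-44]]]' --squeeze 30

```text
time_s: 7.75
eef_pos: [517.9, -312.4, 10.7]
ee_rot: [0.001, 0.384, 0.923, -0.0]
force: [-0.4, 1.1, 7.1]
grip_width: 0.359
grip_force: 29.6
```

Emit:
apply_moves --targets '[[20,[0,0,30],[0,0,0]],[20,[0,0,80],[0,0,0]],[20,[10,40,120],[0,0,0]],[20,[20,85,130],[0,0,0]],[20,[30,130,130],[0,0,0]],[20,[40,175,130],[0,0,0]],[20,[50,220,130],[0,0,0]],[20,[60,265,130],[0,0,0]],[20,[70,310,130],[0,0,0]],[20,[80,355,130],[0,0,0]],[20,[88,390,130],[0,0,0]],[20,[94,413,120],[0,0,0]],[20,[94,413,80],[0,0,0]],[20,[94,413,50],[0,0,0]],[20,[94,413,30],[0,0,0]],[20,[94,413,25],[0,0,0]],[20,[94,413,25],[0,0,0]],[20,[94,413,25],[0,0,0]]]'

```text
time_s: 9.55
eef_pos: [612.0, 100.7, 35.8]
ee_rot: [0.001, 0.384, 0.923, 0.0]
force: [0.0, 0.2, -1.2]
grip_width: 0.363
grip_force: 30.0
```

Emit:
apply_moves --targets '[[20,[-1,-1,-6],[0,0,0]],[20,[-1,-1,-9],[0,0,0]],[20,[-1,-1,-11],[0,0,0]],[20,[-1,-1,-11],[0,0,0]],[20,[-1,-1,-11],[0,0,0]]]'

```text
time_s: 10.05
eef_pos: [610.4, 99.6, 24.6]
ee_rot: [0.0, 0.384, 0.923, -0.0]
force: [-6.1, -0.7, 9.7]
grip_width: 0.361
grip_force: 31.0
```

Emit:
apply_moves --targets '[[46,[0,0,0],[0,0,0]],[46,[0,0,0],[0,0,0]],[46,[0,0,0],[0,0,0]],[46,[0,0,10],[0,0,0]],[46,[0,0,50],[0,0,0]],[46,[0,0,100],[0,0,0]],[55,[-16,-45,130],[0,0,0]],[55,[-32,-90,175],[0,0,0]],[55,[-48,-135,175],[0,0,0]],[55,[-64,-180,175],[0,0,0]],[55,[-80,-225,175],[0,0,0]],[55,[-96,-270,175],[0,0,0]],[55,[-112,-315,175],[0,0,0]],[55,[-128,-360,175],[0,0,0]],[55,[-144,-405,175],[0,0,0]],[55,[-160,-450,175],[0,0,0]],[55,[-176,-490,175],[0,0,0]],[55,[-176,-490,175],[0,0,0]],[55,[-176,-490,175],[0,0,0]],[55,[-176,-490,175],[0,0,0]]]'

```text
time_s: 12.05
eef_pos: [434.7, -389.4, 198.7]
ee_rot: [0.0, 0.384, 0.923, 0.0]
force: [-0.4, -0.4, 0.2]
grip_width: 0.644
grip_force: 0.0
```

```bash
python3 - <<'E'
from h import *
s=ctrl.sense();print(s['eef_pos'],s['force'])
pucks('wrist',28,'pics/w3.png')
pucks('top',42,'pics/t3.png')
E
```

```text
[ 434.68056192 -389.39972363  198.70413322] [-0.448498   -0.44476187  0.21626769]
wrist green px (311, 176) pos [ 433.1 -390.7] diam 31.8 z [25.3 26.4 27.3]
wrist green px (638, 254) pos [ 747.5 -202.8] diam 84.2 z [22.8 29.9 33.6]
top orange px (454, 127) pos [ 845.2 -388.5] diam 54.9 z [36.8 43.8 46.9]
top orange px (272, 217) pos [612.  97.] diam 30.9 z [39.5 42.3 44.3]
top green px (373, 161) pos [ 757.  -171.5] diam 127.3 z [36.4 37.4 39.1]
```

mount4 is upright on the tray with its top at z 42. mount2 has not moved, so I pick it now.

Emit:
apply_moves --targets '[[55,[-1.5,-1.5,-50],[0,0,0]],[55,[-1.5,-1.5,-100],[0,0,0]],[55,[-1.5,-1.5,-150],[0,0,0]],[55,[-1.5,-1.5,-175],[0,0,0]],[55,[-1.5,-1.5,-190],[0,0,0]],[55,[-1.5,-1.5,-190],[0,0,0]],[55,[-1.5,-1.5,-190],[0,0,0]],[20,[-1.5,-1.5,-190],[0,0,0]],[20,[-1.5,-1.5,-190],[0,0,0]],[20,[-1.5,-1.5,-190],[0,0,0]],[20,[-1.5,-1.5,-190],[0,0,0]],[20,[-1.5,-1.5,-190],[0,0,0]]]'

```text
time_s: 13.35
eef_pos: [433.3, -392.4, 10.0]
ee_rot: [0.001, 0.384, 0.923, -0.001]
force: [-0.9, 1.5, 5.8]
grip_width: 0.363
grip_force: 29.4
```

Emit:
apply_moves --targets '[[20,[0,0,30],[0,0,0]],[20,[0,0,80],[0,0,0]],[20,[10,40,115],[0,0,0]],[20,[21,86,130],[0,0,0]],[20,[32,132,130],[0,0,0]],[20,[43,178,130],[0,0,0]],[20,[54,224,130],[0,0,0]],[20,[65,270,130],[0,0,0]],[20,[76,316,130],[0,0,0]],[20,[87,362,130],[0,0,0]],[20,[98,408,130],[0,0,0]],[20,[108,450,130],[0,0,0]],[20,[116.5,484,115],[0,0,0]],[20,[116.5,484,80],[0,0,0]],[20,[116.5,484,50],[0,0,0]],[20,[116.5,484,30],[0,0,0]],[20,[116.5,484,25],[0,0,0]],[20,[116.5,484,25],[0,0,0]],[20,[116.5,484,25],[0,0,0]]]'

```text
time_s: 15.25
eef_pos: [550.1, 92.1, 34.8]
ee_rot: [0.001, 0.384, 0.923, 0.0]
force: [-0.5, 0.1, -0.2]
grip_width: 0.36
grip_force: 30.0
```

Emit:
apply_moves --targets '[[20,[0,0,-6],[0,0,0]],[20,[0,0,-9],[0,0,0]],[20,[0,0,-11],[0,0,0]],[20,[0,0,-11],[0,0,0]],[20,[0,0,-11],[0,0,0]],[46,[0,0,-11],[0,0,0]],[46,[0,0,-11],[0,0,0]],[46,[0,0,-11],[0,0,0]],[46,[0,0,0],[0,0,0]],[46,[0,0,40],[0,0,0]],[46,[0,0,90],[0,0,0]],[46,[12,-35,100],[0,0,8]],[46,[24,-70,100],[0,0,16]],[46,[36,-105,100],[0,0,24]],[46,[47,-141,100],[0,0,32]],[46,[47,-141,100],[0,0,40]],[46,[47,-141,100],[0,0,48]],[46,[47,-141,100],[0,0,51.6]],[46,[47,-141,100],[0,0,51.6]],[46,[47,-141,100],[0,0,51.6]]]'

```text
time_s: 17.25
eef_pos: [596.3, -48.8, 133.8]
ee_rot: [0.0, -0.055, 0.998, -0.0]
force: [0.2, -0.4, -0.2]
grip_width: 0.536
grip_force: 0.0
```

```bash
python3 - <<'E'
from h import *
s=ctrl.sense();print(s['eef_pos'],s['ee_rot'],s['force'])
i,p,d,C=pucks('wrist',42,'pics/w4.png');print(proj(i,(597.3,-48.7,51)))
pucks('top',42,'pics/t4.png')
E
```

```text
[596.2574359  -48.76691103 133.77106596] [ 1.88025090e-04 -5.49707055e-02  9.98487946e-01 -8.95318110e-05] [ 0.23754739 -0.41263313 -0.17366326]
wrist orange px (492, 235) pos [610.   95.5] diam 33.8 z [39.  40.3 41.2]
wrist green px (508, 160) pos [548.9  89.2] diam 32.8 z [39.2 40.3 41.2]
wrist green px (108, 328) pos [ 731.9 -214.4] diam 1.2 z [36.  36.2 36.6]
wrist green px (175, 386) pos [ 791.7 -157.8] diam 0.0 z [36.  36.2 36.7]
(np.float64(313.82337899980666), np.float64(205.78806842468387))
top orange px (454, 112) pos [ 886.3 -390.5] diam 17.3 z [38.1 44.2 47.3]
top orange px (272, 218) pos [611.7  98. ] diam 30.7 z [40.1 42.1 44.4]
top green px (373, 160) pos [ 758.1 -169.6] diam 122.2 z [36.2 37.4 39.3]
top green px (275, 241) pos [549.8  91.6] diam 30.4 z [39.4 42.  44.7]
```

View pics/w4.png

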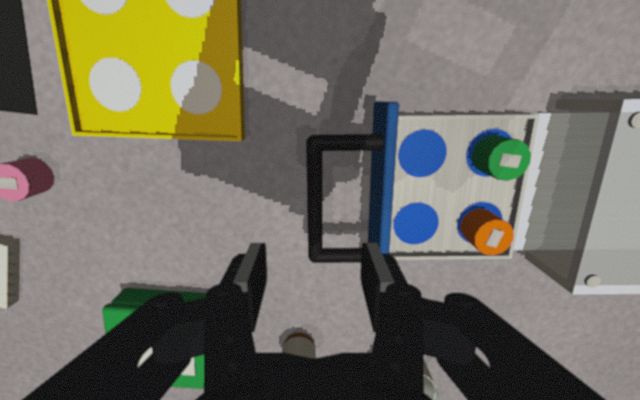

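Both mounts stand on their discs, green at (501,158) and orange at (487,230), and the bar is centred between the fingers. I grip it and push the tray shut smoothly.

Emit:
apply_moves --targets '[[46,[0.5,0,-40],[0,0,0]],[46,[0.5,0,-80],[0,0,0]],[46,[0.5,0,-100],[0,0,0]],[46,[0.5,0,-106],[0,0,0]],[46,[0.5,0,-106],[0,0,0]],[46,[0.5,0,-106],[0,0,0]],[0,[0.5,0,-106],[0,0,0]],[0,[0.5,0,-106],[0,0,0]],[0,[0.5,0,-106],[0,0,0]],[0,[0.5,0,-106],[0,0,0]],[0,[0.5,0,-106],[0,0,0]]]' --squeeze 25

```text
time_s: 18.45
eef_pos: [597.1, -48.9, 28.2]
ee_rot: [0.001, -0.056, 0.998, -0.0]
force: [-2.2, 1.4, 6.9]
grip_width: 0.132
grip_force: 24.7
```

Emit:
apply_moves --targets '[[0,[-0.4,3,0],[0,0,0]],[0,[-1,8,0],[0,0,0]],[0,[-1.9,16,0],[0,0,0]],[0,[-3,25,0],[0,0,0]],[0,[-4.2,35,0],[0,0,0]],[0,[-5.4,45,0],[0,0,0]],[0,[-6.6,55,0],[0,0,0]],[0,[-7.7,65,0],[0,0,0]],[0,[-8.9,75,0],[0,0,0]],[0,[-10.1,85,0],[0,0,0]],[0,[-11.3,95,0],[0,0,0]],[0,[-12.5,105,0],[0,0,0]],[0,[-13.7,115,0],[0,0,0]],[0,[-14.6,123,0],[0,0,0]],[0,[-15.5,130,0],[0,0,0]],[0,[-16.2,136,0],[0,0,0]],[0,[-16.7,140,0],[0,0,0]],[0,[-17,143,0],[0,0,0]],[0,[-17.3,145,0],[0,0,0]],[0,[-17.3,145,0],[0,0,0]]]'

```text
time_s: 20.45
eef_pos: [579.9, 95.0, 28.2]
ee_rot: [0.0, -0.056, 0.998, -0.001]
force: [-3.0, -7.4, 6.8]
grip_width: 0.13
grip_force: 25.0
```

Emit:
apply_moves --targets '[[0,[-0.3,2,0],[0,0,0]],[0,[-0.3,2,0],[0,0,0]],[0,[0,0,0],[0,0,0]],[40,[0,0,0],[0,0,0]],[40,[0,0,0],[0,0,0]],[40,[0,0,0],[0,0,0]],[40,[0,0,40],[0,0,0]],[40,[0,0,90],[0,0,0]],[20,[-30,0,140],[0,0,0]],[0,[-60,20,190],[0,0,0]],[0,[-100,40,230],[0,0,0]],[0,[-100,40,250],[0,0,0]],[0,[-100,40,250],[0,0,0]]]'

```text
time_s: 21.75
eef_pos: [479.3, 137.7, 282.8]
ee_rot: [0.005, -0.057, 0.998, 0.0]
force: [0.4, 0.1, -0.6]
grip_width: 0.003
grip_force: 0.0
```

```bash
python3 - <<'E'
from h import *
s=ctrl.sense();print(s['eef_pos'],s['ee_rot'],s['force'])
for cam in('top','wrist','side'):
    i=camera_info(cam);p,d=capture(cam);C=cloud(i,d);cv2.imwrite(f'pics/{cam}5.png',p)
    hsv=cv2.cvtColor(p,cv2.COLOR_BGR2HSV);H,S,V=[hsv[...,k].astype(int) for k in range(3)]
    m=((H<6)|(H>172))&(S>130)&(d>0)&(C[...,2]>110)&(C[...,1]>200)&(C[...,2]<260)
    q=C[m]
    if len(q)<50: print(cam,len(q));continue
    c=q.mean(0);u,sv,vt=np.linalg.svd(q-c,full_matrices=False);ax=vt[0]*np.sign(vt[0][2]);t=(q-c)@ax
    print(cam,len(q),'mean',c.round(1),'axis',ax.round(3),'ext',np.percentile(t,[1,99]).round(1),'ends',(c+ax*np.percentile(t,99)).round(1),(c+ax*np.percentile(t,1)).round(1), 'elev',np.arcsin(ax[2]).round(3))
E
```

```text
[479.33214831 137.65798    282.82695992] [ 4.89572064e-03 -5.69712216e-02  9.98363814e-01  8.71975047e-05] [ 0.38468868  0.07322947 -0.56231013]
top 123 mean [510.9 311.6 160.9] axis [-0.094  0.989  0.119] ext [-14.7  16.3] ends [509.4 327.7 162.8] [512.3 297.  159.1] elev 0.119
wrist 3681 mean [472.9 304.3 183. ] axis [-0.841 -0.066  0.537] ext [-52.7  33. ] ends [445.1 302.1 200.7] [517.3 307.8 154.7] elev 0.566
side 190 mean [463.8 344.6 179.8] axis [-0.33   0.943  0.031] ext [ -62.6 1259.6] ends [  47.6 1532.9  218.4] [484.5 285.6 177.9] elev 0.031
```

View pics/wrist5.png

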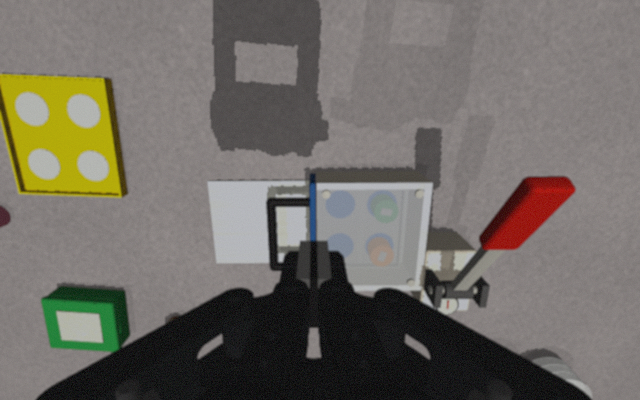

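The tray is shut, with the plate flush at (313,190), and both mounts show through the roof at (383,208) and (380,250). The lever grip's top point comes out near (474,308,182). I move above it now.

Emit:
apply_moves --targets '[[0,[-2,45,0],[0,0,0]],[0,[-3,90,0],[0,0,0]],[0,[-4,135,0],[0,0,0]],[0,[-5,170,0],[0,0,0]],[0,[-5,170,0],[0,0,0]],[0,[-5,170,-50],[0,0,0]],[0,[-5,170,-88],[0,0,0]],[0,[-5,170,-88],[0,0,0]],[0,[-5,170,-88],[0,0,0]]]'

```text
time_s: 22.8
eef_pos: [475.5, 305.6, 189.9]
ee_rot: [0.0, -0.055, 0.998, -0.0]
force: [3.3, 0.1, 1.7]
grip_width: -0.001
grip_force: 1.3
```

Emit:
apply_moves --targets '[[0,[0,0,-10],[0,0,0]],[0,[-6,-0.7,-22],[0,0,0]],[0,[-13,-1.5,-34],[0,0,0]],[0,[-23,-2.7,-55],[0,0,0]],[0,[-29.5,-3.5,-79],[0,0,0]],[0,[-32.5,-3.8,-95],[0,0,0]],[0,[-32.5,-3.8,-104],[0,0,0]],[0,[-32.5,-3.8,-106],[0,0,0]],[0,[-32.5,-3.8,-106],[0,0,0]],[0,[-32.5,-3.8,-106],[0,0,0]]]'

```text
time_s: 23.8
eef_pos: [444.3, 303.0, 90.8]
ee_rot: [0.004, -0.056, 0.998, 0.001]
force: [-15.4, -9.6, 50.9]
grip_width: -0.0
grip_force: 25.5
```

```bash
python3 - <<'E'
from h import *
s=ctrl.sense();print(s['eef_pos'],s['force'])
i=camera_info('wrist');p,d=capture('wrist');cv2.imwrite('pics/wl.png',p)
i=camera_info('side');p2,d=capture('side');cv2.imwrite('pics/wl.png',np.hstack([cv2.resize(p,(480,300)),cv2.resize(p2[60:260,200:440],(320,300))]))
E
```

```text
[444.27095571 303.01654564  90.8241242 ] [-15.40063956  -9.58837758  50.93606336]
```

View pics/wl.png

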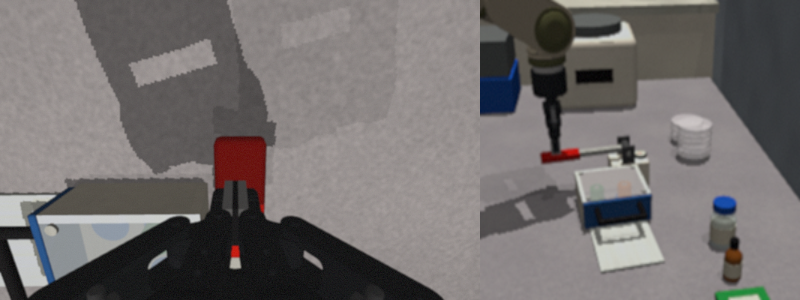

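The lever is level (grip at (240,175) in the left half), so stroke 1 is down. The press was firmer than needed at 51 N, so I use a shallower bottom from here and do the remaining strokes.

Emit:
apply_moves --targets '[[0,[0,0,8],[0,0,0]],[0,[3,0.3,27],[0,0,0]],[0,[9.5,1.1,51],[0,0,0]],[0,[19.5,2.3,72],[0,0,0]],[0,[32.5,3.8,96],[0,0,0]],[0,[32.5,3.8,114],[0,0,0]],[0,[32.5,3.8,114],[0,0,0]],[0,[32.5,3.8,114],[0,0,0]],[0,[32.5,3.8,96],[0,0,0]],[0,[19.5,2.3,72],[0,0,0]],[0,[9.5,1.1,51],[0,0,0]],[0,[3,0.3,27],[0,0,0]],[0,[0,0,10],[0,0,0]],[0,[0,0,4],[0,0,0]],[0,[0,0,4],[0,0,0]],[0,[0,0,4],[0,0,0]]]'

```text
time_s: 25.5
eef_pos: [443.0, 302.6, 91.4]
ee_rot: [0.002, -0.056, 0.998, 0.0]
force: [-10.3, -7.0, 40.6]
grip_width: 0.0
grip_force: 20.2
```

Emit:
apply_moves --targets '[[0,[0,0,8],[0,0,0]],[0,[3,0.3,23],[0,0,0]],[0,[9.5,1.1,47],[0,0,0]],[0,[19.5,2.3,68],[0,0,0]],[0,[32.5,3.8,92],[0,0,0]],[0,[32.5,3.8,115],[0,0,0]],[0,[32.5,3.8,115],[0,0,0]],[0,[32.5,3.8,115],[0,0,0]]]'

```text
time_s: 26.3
eef_pos: [473.9, 306.1, 201.4]
ee_rot: [-0.001, -0.056, 0.998, -0.0]
force: [0.5, -0.8, 0.8]
grip_width: 0.002
grip_force: 0.0
```

```bash
python3 - <<'E'
from h import *
s=ctrl.sense();print(s['eef_pos'],s['force'])
i=camera_info('wrist');p,d=capture('wrist');C=cloud(i,d)
hsv=cv2.cvtColor(p,cv2.COLOR_BGR2HSV);H,S,V=[hsv[...,k].astype(int) for k in range(3)]
m=((H<6)|(H>172))&(S>130)&(d>0)&(C[...,2]>60)&(C[...,1]>200)&(C[...,2]<260)
q=C[m];c=q.mean(0);vt=np.linalg.svd(q-c,full_matrices=False)[2];print(len(q),c,vt[0],q[:,2].max(),q[:,2].min())
E
```

```text
[473.93441435 306.05522411 201.37336063] [ 0.46540049 -0.82936271  0.75504746]
3783 [454.87689743 307.41212712 195.70705167] [ 0.84556027  0.36216989 -0.39225093] 257.00214341365074 163.26124819363454
```

Emit:
apply_moves --targets '[[0,[0,0,-18],[0,0,0]],[0,[-13,-1.5,-45],[0,0,0]],[0,[-23,-2.7,-66],[0,0,0]],[0,[-29.5,-3.5,-90],[0,0,0]],[0,[-32.5,-3.8,-106],[0,0,0]],[0,[-32.5,-3.8,-112],[0,0,0]],[0,[-32.5,-3.8,-112],[0,0,0]],[0,[-32.5,-3.8,-112],[0,0,0]],[0,[-32.5,-3.8,-105],[0,0,0]],[0,[-29.5,-3.5,-90],[0,0,0]],[0,[-23,-2.7,-66],[0,0,0]],[0,[-13,-1.5,-45],[0,0,0]],[0,[0,0,-18],[0,0,0]],[0,[0,0,0],[0,0,0]],[0,[0,0,0],[0,0,0]],[0,[0,0,0],[0,0,0]]]'

```text
time_s: 27.95
eef_pos: [473.7, 306.0, 200.7]
ee_rot: [-0.001, -0.056, 0.998, -0.0]
force: [-0.4, 0.4, -0.4]
grip_width: 0.004
grip_force: 0.0
```

Emit:
apply_moves --targets '[[0,[0,0,-18],[0,0,0]],[0,[-13,-1.5,-45],[0,0,0]],[0,[-23,-2.7,-66],[0,0,0]],[0,[-29.5,-3.5,-90],[0,0,0]],[0,[-32.5,-3.8,-106],[0,0,0]],[0,[-32.5,-3.8,-112],[0,0,0]],[0,[-32.5,-3.8,-112],[0,0,0]],[0,[-32.5,-3.8,-112],[0,0,0]]]'

```text
time_s: 28.75
eef_pos: [441.7, 302.3, 91.9]
ee_rot: [0.0, -0.056, 0.998, -0.0]
force: [-7.4, -4.9, 30.1]
grip_width: 0.002
grip_force: 14.9
```

Emit:
apply_moves --targets '[[0,[0,0,7],[0,0,0]],[0,[3,0.3,22],[0,0,0]],[0,[9.5,1.1,46],[0,0,0]],[0,[19.5,2.3,67],[0,0,0]],[0,[32.5,3.8,94],[0,0,0]],[0,[32.5,3.8,112],[0,0,0]],[0,[32.5,3.8,150],[0,0,0]],[0,[32.5,3.8,160],[0,0,0]],[0,[60,-35,160],[0,0,0]],[20,[87,-80,150],[0,0,0]],[40,[110,-125,140],[0,0,0]],[40,[130,-170,120],[0,0,0]],[40,[138,-207,111],[0,0,0]],[40,[138,-207,111],[0,0,0]],[40,[138,-207,111],[0,0,0]],[40,[138,-207,111],[0,0,0]]]'

```text
time_s: 30.35
eef_pos: [579.4, 96.5, 200.7]
ee_rot: [-0.0, -0.056, 0.998, 0.0]
force: [-0.0, 0.3, 0.4]
grip_width: 0.469
grip_force: 0.0
```

```bash
python3 - <<'E'
from h import *
s=ctrl.sense();print(s['eef_pos'],s['ee_rot'],s['force'])
i=camera_info('wrist');p,d=capture('wrist');print(proj(i,(579.9,95,51)))
p2,_=capture('side')
cv2.imwrite('pics/w6.png',np.hstack([cv2.resize(p,(480,300)),cv2.resize(p2[60:260,200:440],(320,300))]))
E
```

```text
[579.42185294  96.45467393 200.73636819] [-4.87502671e-04 -5.64138454e-02  9.98407336e-01  1.76801748e-04] [-0.04695121  0.26437061  0.40107404]
(np.float64(312.1425171343164), np.float64(182.1971161712474))
```

View pics/w6.png

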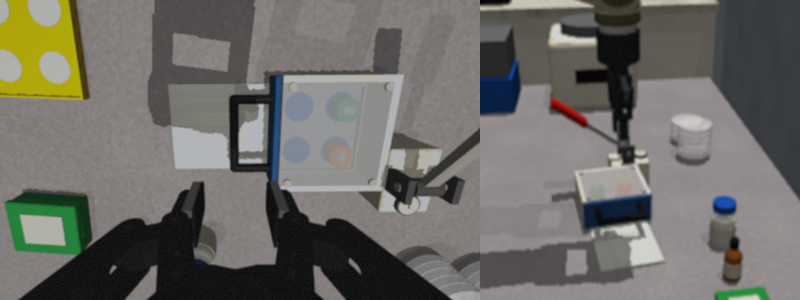

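The lever is back up, the tray is still shut, and the bar at (236,133) sits where I expected. I grip it and pull the tray out.

Emit:
apply_moves --targets '[[42,[0,-1.5,-50],[0,0,0]],[42,[0,-1.5,-100],[0,0,0]],[42,[0,-1.5,-145],[0,0,0]],[42,[0,-1.5,-168],[0,0,0]],[42,[0,-1.5,-173],[0,0,0]],[42,[0,-1.5,-173],[0,0,0]],[0,[0,-1.5,-173],[0,0,0]],[0,[0,-1.5,-173],[0,0,0]],[0,[0,-1.5,-173],[0,0,0]],[0,[0,-1.5,-173],[0,0,0]],[0,[0,-1.5,-173],[0,0,0]]]' --squeeze 25

```text
time_s: 31.55
eef_pos: [580.8, 94.1, 30.0]
ee_rot: [0.001, -0.056, 0.998, -0.0]
force: [-0.2, 0.2, 7.2]
grip_width: 0.129
grip_force: 24.5
```

Emit:
apply_moves --targets '[[0,[0.4,-3,0],[0,0,0]],[0,[1,-8,0],[0,0,0]],[0,[1.9,-16,0],[0,0,0]],[0,[3,-25,0],[0,0,0]],[0,[4.2,-35,0],[0,0,0]],[0,[5.4,-45,0],[0,0,0]],[0,[6.6,-55,0],[0,0,0]],[0,[7.7,-65,0],[0,0,0]],[0,[8.9,-75,0],[0,0,0]],[0,[10.1,-85,0],[0,0,0]],[0,[11.3,-95,0],[0,0,0]],[0,[12.5,-105,0],[0,0,0]],[0,[13.7,-115,0],[0,0,0]],[0,[14.6,-123,0],[0,0,0]],[0,[15.5,-130,0],[0,0,0]],[0,[16.2,-136,0],[0,0,0]],[0,[16.8,-141,0],[0,0,0]],[0,[17,-143,0],[0,0,0]],[0,[17,-143,0],[0,0,0]],[0,[17,-143,0],[0,0,0]]]'

```text
time_s: 33.55
eef_pos: [598.0, -48.9, 30.0]
ee_rot: [0.002, -0.056, 0.998, -0.0]
force: [0.9, 2.8, 6.2]
grip_width: 0.126
grip_force: 24.6
```

Emit:
apply_moves --targets '[[42,[0,0,0],[0,0,0]],[42,[0,0,0],[0,0,0]],[42,[0,0,0],[0,0,0]],[42,[0,0,0],[0,0,0]],[42,[0,0,40],[0,0,0]],[42,[0,0,90],[0,0,0]],[55,[-10,30,140],[0,0,-8]],[55,[-10,75,150],[0,0,-16]],[55,[-10,115,150],[0,0,-24]],[55,[-10,140,150],[0,0,-32]],[55,[-10,140,150],[0,0,-40]],[55,[-10,140,150],[0,0,-48]],[55,[-10,140,150],[0,0,-51.6]],[55,[-10,140,150],[0,0,-51.6]],[55,[-10,140,150],[0,0,-51.6]]]'

```text
time_s: 35.05
eef_pos: [586.9, 90.9, 178.2]
ee_rot: [-0.0, 0.383, 0.924, -0.0]
force: [0.5, 0.2, -0.3]
grip_width: 0.641
grip_force: 0.0
```

```bash
python3 - <<'E'
from h import *
s=ctrl.sense();print(s['eef_pos'],s['ee_rot'],s['force'])
i,p,d,C=pucks('wrist',42,'pics/w7.png')
E
```

```text
[586.8898163   90.85525315 178.23921542] [-7.62160215e-05  3.83417862e-01  9.23574976e-01 -3.02298538e-05] [ 0.46874289  0.19505176 -0.31985483]
wrist orange px (337, 198) pos [610.8  98. ] diam 32.0 z [39.5 40.4 41.3]
wrist green px (284, 155) pos [548.9  92.2] diam 30.9 z [39.4 40.3 41.3]
```

View pics/w7.png

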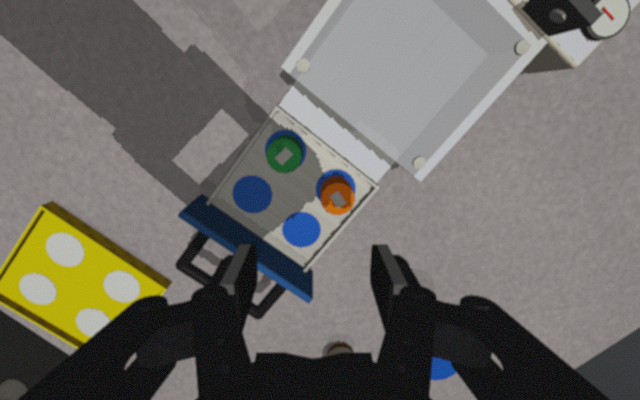

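Both mounts stand upright in the tray, orange at (337,198) and green at (284,155). I pick orange first.

Emit:
apply_moves --targets '[[48,[24,7,-30],[0,0,0]],[48,[24,7,-70],[0,0,0]],[48,[24,7,-110],[0,0,0]],[48,[24,7,-140],[0,0,0]],[48,[24,7,-154],[0,0,0]],[48,[24,7,-154],[0,0,0]],[48,[24,7,-154],[0,0,0]],[20,[24,7,-154],[0,0,0]],[20,[24,7,-154],[0,0,0]],[20,[24,7,-154],[0,0,0]],[20,[24,7,-154],[0,0,0]],[20,[24,7,-154],[0,0,0]]]' --squeeze 30

```text
time_s: 36.3
eef_pos: [612.0, 97.9, 26.3]
ee_rot: [0.002, 0.384, 0.923, 0.001]
force: [-1.0, -0.2, 6.8]
grip_width: 0.36
grip_force: 29.4
```

Emit:
apply_moves --targets '[[20,[0,0,20],[0,0,0]],[20,[0,0,65],[0,0,0]],[20,[0,0,110],[0,0,0]],[20,[-12,-45,120],[0,0,0]],[20,[-24,-90,120],[0,0,0]],[20,[-36,-135,120],[0,0,0]],[20,[-48,-180,120],[0,0,0]],[20,[-60,-225,120],[0,0,0]],[20,[-71,-270,120],[0,0,0]],[20,[-82.5,-312.5,110],[0,0,0]],[20,[-82.5,-312.5,70],[0,0,0]],[20,[-82.5,-312.5,35],[0,0,0]],[20,[-82.5,-312.5,12],[0,0,0]],[20,[-82.5,-312.5,4],[0,0,0]],[20,[-82.5,-312.5,4],[0,0,0]],[20,[-82.5,-312.5,4],[0,0,0]]]'

```text
time_s: 37.9
eef_pos: [529.2, -215.0, 29.8]
ee_rot: [0.001, 0.384, 0.923, -0.0]
force: [0.3, -0.1, -0.3]
grip_width: 0.363
grip_force: 30.0
```

Emit:
apply_moves --targets '[[20,[0,0,-5],[0,0,0]],[20,[0,0,-8],[0,0,0]],[20,[0,0,-10],[0,0,0]],[20,[0,0,-10],[0,0,0]],[20,[0,0,-10],[0,0,0]]]'

```text
time_s: 38.4
eef_pos: [528.8, -214.8, 20.3]
ee_rot: [0.001, 0.384, 0.923, -0.0]
force: [-5.6, 2.6, 16.5]
grip_width: 0.36
grip_force: 31.6
```

Emit:
apply_moves --targets '[[46,[0,0,2],[0,0,0]],[46,[0,0,2],[0,0,0]],[46,[0,0,2],[0,0,0]],[46,[0,0,2],[0,0,0]],[46,[0,0,40],[0,0,0]],[46,[0,0,90],[0,0,0]],[48,[2,40,130],[0,0,0]],[48,[5,85,150],[0,0,0]],[48,[8,130,150],[0,0,0]],[48,[11,175,150],[0,0,0]],[48,[14,220,150],[0,0,0]],[48,[17,265,150],[0,0,0]],[48,[20,307,150],[0,0,0]],[48,[20,307,150],[0,0,0]],[48,[20,307,150],[0,0,0]],[48,[20,307,150],[0,0,0]]]'

```text
time_s: 40.0
eef_pos: [548.5, 91.5, 168.1]
ee_rot: [-0.0, 0.385, 0.923, -0.0]
force: [0.1, 0.5, 0.1]
grip_width: 0.561
grip_force: 0.0
```

```bash
python3 - <<'E'
from h import *
s=ctrl.sense();print(s['eef_pos'],s['force'])
pucks('wrist',42,'pics/w8.png');pucks('top',36,'pics/t8.png')
E
```

```text
[548.45386693  91.54636822 168.14601136] [0.08291408 0.50410573 0.14371645]
wrist green px (314, 187) pos [548.   92.2] diam 30.9 z [39.4 40.4 41.3]
top orange px (454, 123) pos [ 858.2 -390. ] diam 77.6 z [32.1 35.1 39.9]
top orange px (392, 247) pos [ 529.3 -213.4] diam 30.8 z [34.1 36.  38.3]
top green px (373, 161) pos [ 758.4 -172.3] diam 128.0 z [34.1 36.4 38.6]
```

Orange is upright in the rack at (529,-213) with its top at z 36. I pick green next.

Emit:
apply_moves --targets '[[48,[0,0.5,-40],[0,0,0]],[48,[0,0.5,-85],[0,0,0]],[48,[0,0.5,-125],[0,0,0]],[48,[0,0.5,-143],[0,0,0]],[48,[0,0.5,-143],[0,0,0]],[48,[0,0.5,-143],[0,0,0]],[20,[0,0.5,-143],[0,0,0]],[20,[0,0.5,-143],[0,0,0]],[20,[0,0.5,-143],[0,0,0]],[20,[0,0.5,-143],[0,0,0]],[20,[0,0.5,-143],[0,0,0]]]'

```text
time_s: 41.2
eef_pos: [549.5, 92.7, 27.0]
ee_rot: [0.002, 0.384, 0.923, 0.0]
force: [-1.7, -1.5, 7.2]
grip_width: 0.358
grip_force: 29.6
```

Emit:
apply_moves --targets '[[20,[0,0,20],[0,0,0]],[20,[0,0,65],[0,0,0]],[20,[0,0,110],[0,0,0]],[20,[-15,-42,120],[0,0,0]],[20,[-31,-84,120],[0,0,0]],[20,[-47,-126,120],[0,0,0]],[20,[-63,-168,120],[0,0,0]],[20,[-79,-210,120],[0,0,0]],[20,[-94,-248,110],[0,0,0]],[20,[-94,-248,70],[0,0,0]],[20,[-94,-248,35],[0,0,0]],[20,[-94,-248,12],[0,0,0]],[20,[-94,-248,4],[0,0,0]],[20,[-94,-248,4],[0,0,0]],[20,[-94,-248,0],[0,0,0]],[20,[-94,-248,-4],[0,0,0]],[20,[-94,-248,-6],[0,0,0]],[20,[-94,-248,-6],[0,0,0]],[20,[-94,-248,-6],[0,0,0]]]'

```text
time_s: 43.1
eef_pos: [455.0, -155.4, 21.0]
ee_rot: [0.001, 0.384, 0.923, -0.0]
force: [-4.0, 1.9, 16.0]
grip_width: 0.356
grip_force: 31.5
```

Emit:
apply_moves --targets '[[46,[0,0,2],[0,0,0]],[46,[0,0,2],[0,0,0]],[46,[0,0,2],[0,0,0]],[46,[0,0,2],[0,0,0]],[46,[0,0,40],[0,0,0]],[46,[0,0,90],[0,0,0]],[42,[30,22,130],[0,0,8]],[42,[65,48,140],[0,0,16]],[42,[100,75,130],[0,0,24]],[42,[130,97,120],[0,0,32]],[42,[142.5,106.5,112],[0,0,40]],[42,[142.5,106.5,112],[0,0,48]],[42,[142.5,106.5,112],[0,0,51.6]],[42,[142.5,106.5,112],[0,0,51.6]],[42,[142.5,106.5,112],[0,0,51.6]],[42,[142.5,106.5,112],[0,0,51.6]]]'

```text
time_s: 44.7
eef_pos: [596.9, -48.7, 131.3]
ee_rot: [-0.0, -0.055, 0.998, 0.0]
force: [-0.2, 0.2, -0.1]
grip_width: 0.489
grip_force: 0.0
```

```bash
python3 - <<'E'
from h import *
s=ctrl.sense();print(s['eef_pos'],s['ee_rot'],s['force'])
i,_,_,_=pucks('wrist',36,'pics/w9.png');print(proj(i,(597.6,-48.9,51)));pucks('top',36,'pics/t9.png')
E
```

```text
[596.85494505 -48.7004815  131.29061065] [-3.76707286e-05 -5.50785624e-02  9.98482023e-01  6.88823978e-06] [-0.22609176  0.22742735 -0.11927929]
wrist orange px (90, 83) pos [ 529.3 -212.3] diam 33.8 z [33.1 34.3 35.3]
wrist green px (177, 0) pos [ 471.4 -152.3] diam 7.8 z [30.4 31.6 33.3]
wrist green px (121, 320) pos [ 728.7 -204.2] diam 46.6 z [32.4 34.8 35.7]
wrist green px (192, 371) pos [ 776.4 -144.3] diam 51.7 z [34.4 35.1 35.8]
(np.float64(313.49738923970165), np.float64(206.46870542698304))
top orange px (453, 115) pos [ 880.3 -389.9] diam 33.6 z [30.4 35.4 40.8]
top orange px (392, 247) pos [ 529.6 -213. ] diam 31.5 z [33.3 35.8 37.8]
top green px (373, 161) pos [ 758.4 -172.3] diam 128.0 z [34.3 36.6 38.7]
top green px (371, 276) pos [ 457.3 -155.6] diam 31.1 z [33.6 35.6 38.4]
```

View pics/w9.png

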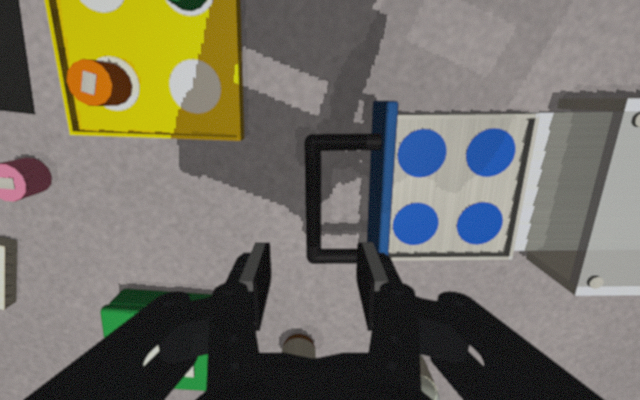

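The tray is empty with all four discs clear, and both mounts stand in the rack. The bar is at (313,200), so I grip it and push the tray shut.

Emit:
apply_moves --targets '[[42,[0.5,0,-40],[0,0,0]],[42,[0.5,0,-80],[0,0,0]],[42,[0.5,0,-98],[0,0,0]],[42,[0.5,0,-103],[0,0,0]],[42,[0.5,0,-103],[0,0,0]],[42,[0.5,0,-103],[0,0,0]],[0,[0.5,0,-103],[0,0,0]],[0,[0.5,0,-103],[0,0,0]],[0,[0.5,0,-103],[0,0,0]],[0,[0.5,0,-103],[0,0,0]],[0,[0.5,0,-103],[0,0,0]]]' --squeeze 25

```text
time_s: 45.9
eef_pos: [597.9, -48.7, 29.2]
ee_rot: [0.001, -0.056, 0.998, -0.0]
force: [-0.9, 0.2, 6.9]
grip_width: 0.126
grip_force: 24.4
```

Emit:
apply_moves --targets '[[0,[-0.4,3,0],[0,0,0]],[0,[-1,8,0],[0,0,0]],[0,[-1.9,16,0],[0,0,0]],[0,[-3,26,0],[0,0,0]],[0,[-4.5,38,0],[0,0,0]],[0,[-6,50,0],[0,0,0]],[0,[-7.4,62,0],[0,0,0]],[0,[-8.8,74,0],[0,0,0]],[0,[-10.2,86,0],[0,0,0]],[0,[-11.7,98,0],[0,0,0]],[0,[-13.1,110,0],[0,0,0]],[0,[-14.3,120,0],[0,0,0]],[0,[-15.5,130,0],[0,0,0]],[0,[-16.2,136,0],[0,0,0]],[0,[-16.7,140,0],[0,0,0]],[0,[-17.1,144,0],[0,0,0]],[0,[-17.4,146,0],[0,0,0]],[0,[-17.5,147,0],[0,0,0]],[0,[-17.5,147,0],[0,0,0]],[0,[-17.5,147,0],[0,0,0]]]'

```text
time_s: 47.9
eef_pos: [580.6, 95.2, 29.3]
ee_rot: [0.0, -0.056, 0.998, -0.003]
force: [-2.8, -18.5, 7.4]
grip_width: 0.123
grip_force: 25.1
```

Emit:
apply_moves --targets '[[0,[0.3,-2.5,0],[0,0,0]],[0,[0.3,-2.5,0],[0,0,0]],[40,[0.3,-2.5,0],[0,0,0]],[40,[0.3,-2.5,0],[0,0,0]],[40,[0.3,-2.5,0],[0,0,0]],[40,[0.3,-2.5,0],[0,0,0]],[40,[0.3,-2.5,40],[0,0,0]],[40,[0.3,-2.5,90],[0,0,0]],[40,[0.3,-2.5,140],[0,0,0]],[40,[0.3,-2.5,190],[0,0,0]],[40,[-50,-2.5,230],[0,0,0]],[40,[-100,-2.5,230],[0,0,0]],[40,[-150,-2.5,230],[0,0,0]],[40,[-200,-2.5,230],[0,0,0]],[40,[-200,-2.5,230],[0,0,0]],[40,[-200,-2.5,230],[0,0,0]],[40,[-200,-2.5,230],[0,0,0]]]'

```text
time_s: 49.6
eef_pos: [381.1, 95.8, 258.6]
ee_rot: [0.001, -0.056, 0.998, -0.0]
force: [0.1, 0.7, -0.3]
grip_width: 0.468
grip_force: 0.0
```

```bash
python3 - <<'E'
from h import *
s=ctrl.sense();print(s['eef_pos'],s['force'],s['time_s'])
pucks('top',36,'pics/t10.png')
p=cv2.imread('pics/t10.png')
p2,_=capture('side')
cv2.imwrite('pics/f.png',np.vstack([cv2.resize(p[130:310,150:480],(660,360)),cv2.resize(p2[120:400],(540,236))[:, :].copy() if 0 else cv2.copyMakeBorder(cv2.resize(p2[120:400],(540,236)),0,0,0,120,0)]))
E
```

```text
[381.0595359   95.81627679 258.57671299] [ 0.12542178  0.68958116 -0.27397845] 49.6
top orange px (454, 129) pos [ 841.6 -390.5] diam 44.2 z [31.4 34.9 40.8]
top orange px (392, 248) pos [ 529.1 -213. ] diam 31.7 z [34.  36.1 37.8]
top green px (373, 161) pos [ 758.4 -172.3] diam 128.0 z [34.2 36.6 38.9]
top green px (371, 276) pos [ 457.3 -155.6] diam 31.1 z [34.2 36.  38.4]
```

View pics/f.png

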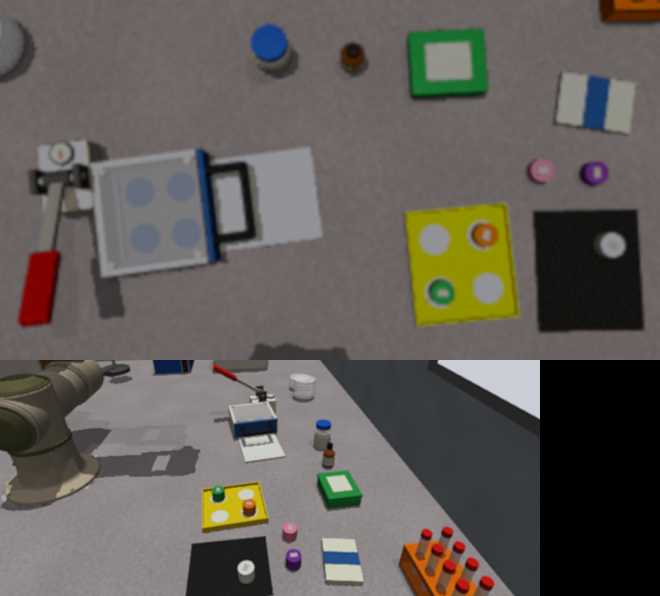

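The final view shows the tray shut at (208,205), orange at (484,235) and green at (441,292) upright in the rack, the lever up, and the other bench items where they were. I hand the job in.

```bash
python3 -c "
from rig import ctrl
print(ctrl.finish_job())"
```

```text
the job is handed in; nothing more can be done
None
```

The job is handed in at about 50 s: only the green and orange mounts were on the bench. Both went through the shut vacuum box for four full lever strokes and now stand upright in the yellow rack, with the empty tray shut and the other items not moved.

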